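# Open the child-resistant bottle held in the finishing vise

## Robot

A 7-joint arm with a two-finger parallel gripper is mounted at the origin on the work surface. World frame = base frame: x ahead of the robot, y to its left, z up, the work surface at z = 0. Lengths are in m, angles in rad, forces in N, time in s.
With the tool pointing down it reaches from about 0.425 to 0.925 m from the base axis. Payload 6.8 kg.
Tool frame: the origin (TCP) lies at the very end of the fingers, on their centre line; the grasp point (between the pads) lies 19 mm behind it; z points along the fingers, y is the direction in which the jaws open and shut (so a half turn about z gives the same grasp; the last joint's range is limited). The gripper opens to 85 mm and grips with 20 to 120 N. Pads are 22 mm wide; open, the fingers measure 114 mm over their backs; the gripper's body (76 mm by 85 mm) begins 54 mm behind the grasp point. The pads swing forward as they close: fully open they stand 13 mm farther back than shut.
Start: joints at [-1.289, 0.477, 0.022, 1.555, -0.011, 1.109, -0.083], TCP at [0.257, 0.624, 0.231] pointing down, gripper open.
Joint ranges: [-2.96, 2.96], [-0.34, 2.1], [-1.41, 1.46], [0.24, 2.44], [-1.37, 4.51], [0.17, 1.92], [-2.96, 2.96]. Speed limits (rad/s): [2.39, 2.39, 3.14, 3.14, 3.14, 3.14, 3.14].

## Interface

Orientations are given as a unit quaternion [x, y, z, w].
In Python, from bench import sense, snapshot, hand_in gives the robot as it stands.
- The arm moves only by the tool carry_out, never from a script. Its argument "targets" is a list of rows, each a list of 7 numbers: the shift along the world's x, y, z each as a share of 0.02 m, from -1 to 1, then the turn, a rotation vector about the world's x, y, z each as a share of 180 degrees, from -1 to 1, then the opening, from 0 (shut) to 1 (fully open). In form: [[x, y, z, rx, ry, rz, gripper], ...]. A call has 1 to 5 rows; each row shifts and turns the pose as measured when the row begins; what a row does not reach is not made up. A row lasts 1/12 s, in which the tool goes at most 41.7 mm and 7.16 degrees, less where a joint would pass 70% of its speed; a pose out of reach is approached as far as the arm can. A call with a number of a shift or a turn outside -1 to 1 is refused whole. A call with a gripper value outside its range is refused whole. The fingers move at their own pace and stop on an object; "newtons" is the grip in N (left out, the last holds). Time passes only in rows, so rows that do not move let the fingers close. It gives the time, the measured TCP pose, the force and the opening at its end, in the units of the state.
- sense(): the state, without advancing time (a new reading comes with each control period).
- snapshot(name): name is "scene" or "top" or "wrist"; returns a dict with "image" (480x640x3 uint8, red, green, blue), "range_z" (480x640 float32, m along the optical axis (not along the pixel's ray), 0 where there is no reading), "camera_matrix" (3x3 intrinsics, pixels), "extrinsics" (4x4, takes a point from camera to world coordinates). Camera axes: x right, y down, z forward; pixel columns grow to the right and rows downward; lengths in m; the calibration is good to about 2 mm. A picture is of the moment at which its call begins.
- hand_in(): hands the job in, once; it reports no verdict.
The state is a dict: "time": time; "q": joint angles; "dq": joint speeds; "joint_torque": joint torques, N m; "eef_pos": TCP position; "eef_rot": TCP orientation; "ft_force": force on the tool from outside, world axes, zero at the start; "wrist_torque": the same for the moment, N m; "width": finger opening in m.
Only numpy, scipy, OpenCV 4.12 (cv2) and the standard library are available. Lean on these libraries where they do the work, as an engineer would, in place of code of your own. Each camera call takes 0.05 s, during which the arm holds its last target.

## Task

Take the child-resistant cap off the amber bottle clamped in the bench vise: press the cap down and, keeping it pressed, turn it anticlockwise (seen from above) until its orange collar has come round by about 70 degrees and is free, then lift it off and stand it upright on the cork pad and let go. Do not force it: a push of about 20 N is plenty, and the cap must never be strained against the bottle by more than 40 N; leave the other things on the bench where they are.

Things in the scene. Friction and masses are not known exactly. Their poses are not given: they have to be found in the camera images.
- cap_grip (a point): Where to grip the cap: centre of the cream ribbed shell, a cylinder 50 mm in diameter, on the cap's axis, 11 mm under its flat top and 38 mm above its lower rim (cap 49 mm high, 80 g). z up; x points to the black bar on the top. Not pressed, the shell only spins idly on the collar. It springs 6 mm down: 9 N to start, 14.5 N fully down; the seal below gives too, then all is hard.
- cap_teeth (a point): Inside the shell, on the axis, 24 mm above the lower rim: six teeth (every 60 degrees). Pressed fully down they drop between six ribs of the collar and carry it round, within 30 degrees of turning. Landed on ribs, the push grows 3.5 mm sooner: keep pushing 16 to 22 N while turning, following down, until they drop in. Let up, the shell turns back freely.
- cap: The cap's orange inner collar, 47 mm in diameter, seen as a 7 mm band under the shell, which it carries. Origin at the centre of its lower rim (the cap's underside), z up, x along its two lugs. At the start x lies along the bottle's x (0 to 5 degrees). Turned 50 to 110 degrees anticlockwise seen from above, it lifts straight off. 0.1 to 0.25 N m turns it; clockwise a stop. 1.5 mm side play on the neck.
- bottle: Amber bottle, 64 x 64 mm square and 80 mm to the shoulder, clamped upright, immovable. Origin at the centre of its underside, z up, x along the vise's screw. Cap on: its lower rim is 104 mm above this origin; the cap's axis is this body's z axis. Under pressure the worn seal in its neck gives 2 to 9 mm (3.5 N to start, 1 N per mm) before the hard rim: it differs each time and cannot be seen, only felt.
- vise: Dark cast bench vise, fixed, 170 x 110 mm foot, jaws 96 mm wide with tops 106 mm above the bench, chrome screw handle on its -x side reaching 125 mm from the origin, 64 mm up. Origin on the bench under the middle of the jaws, z up, x along the screw away from the handle.
- pad_top (a point): Centre of the top of the round cork pad, 150 mm in diameter and 4 mm thick, fixed flat on the bench; the cap is to stand here on its orange rim.
- femoral: Bystander: grey J-shaped knee femoral shell, about 65 x 65 x 58 mm, loose. Origin at its underside.
- sternum: Bystander: white resin sternum plate, 62 x 150 x 6 mm, loose. Origin at its underside.
- jaw_a: Bystander: spare brass soft jaw, an angle 34 x 90 x 21 mm, loose.
- jaw_b: Bystander: the second spare brass soft jaw, same as the first, loose.
- mallet: Bystander: mallet lying down, green head 44 mm across and 85 mm long at the origin, wooden handle 200 mm towards its -x, loose.
- file: Bystander: flat file 260 mm long with yellow handle, along its y, loose.
- tin: Bystander: aluminium polish tin, 68 mm in diameter, 50 mm high, loose.
Things that resemble listed ones, but are neither listed nor needed, are in the scene too. What is meant by the part that bears pad_top is not blue, and is the smaller of those in its own colour.

How it is judged:
On the way, in this order (a step that is already met when the one before it is completed fails the run):
1. the orange collar is turned at least 40 degrees round while still down on the neck (angle between the x axis of cap and the x axis of bottle, either way round above 0.7 rad and horizontal distance between cap and bottle below 0.006 m and z of cap in the frame of bottle below 0.11 m), for 0.1 s.
2. the cap is lifted clear of the neck, upright (z of cap in the frame of bottle above 0.134 m and angle between cap's own z axis and vertical below 0.35 rad), for 0.1 s.
At the end, for the whole second after the job is handed in: The cap stands upright (within 6 degrees) on its orange rim on the cork pad, its axis within 50 mm of the pad's centre (so wholly on the pad), released and at rest (horizontal distance between cap and pad_top below 0.05 m and height (world z) of cap between 0.001 and 0.01 m and angle between cap's own z axis and vertical below 0.1 rad and linear speed of cap below 0.02 m/s and contact force between the fingers and cap below 0.1 N); the robot touches nothing.
It fails at once if the cap is pushed, pulled or twisted against the bottle with more than 40 N (contact force between cap and bottle above 40 N).
It fails at once if a bystander is moved more than 15 mm (distance of any of femoral, sternum, jaw_a, jaw_b, mallet, file, tin from where it was at the start of the episode above 0.015 m).
It also fails if it takes over 72 s, if anything falls off the work surface, if the arm or the gripper's body presses on something with over 40 N, if the wrist force passes 120 N, or if a joint passes its speed limit or range.

## Working session

There is one attempt and no reset: what is moved stays moved. The work goes in short steps, Python scripts to look and compute and a tool call to move; the robot and the scene stay as the last step left them, time stands still between calls to the robot, and variables do not carry over. Pictures are saved under pics/ and viewed, and the job is handed in when it is done.

Besides the shell and the picture viewer there is one more tool, called after "Emit:" as a command line: name --pt "numbers of a row" for each row, then --argument value for the rest. carry_out: Moves the arm, as the interface text tells. Its arguments: {"type":"object","properties":{"targets":{"type":"array","items":{"type":"array","items":{"type":"number"}}},"newtons":{"type":"number"}},"required":["targets"]}

```bash
ls; mkdir -p pics; python3 - <<'E'
from bench import sense,snapshot
import cv2,numpy as np
s=sense();print({k:np.round(v,3).tolist() for k,v in s.items()})
for n in ("scene","top","wrist"):
    d=snapshot(n);cv2.imwrite(f"pics/{n}0.png",d["image"][:,:,::-1]);np.savez(f"{n}0.npz",**d)
    print(n,d["camera_matrix"].round(1).tolist(),d["extrinsics"].round(3).tolist())
E
```

```text
pics
{'time': 0.0, 'q': [-1.289, 0.478, 0.022, 1.556, -0.011, 1.109, -0.083], 'dq': [-0.001, -0.002, -0.0, -0.001, -0.001, -0.001, -0.0], 'joint_torque': [-0.001, -59.646, 1.608, -28.12, 0.012, 0.009, 0.0], 'eef_pos': [0.256, 0.624, 0.23], 'eef_rot': [0.194, 0.981, -0.001, -0.0], 'ft_force': [0.741, 0.586, 0.078], 'wrist_torque': [-0.008, -0.002, -0.022], 'width': 0.085}
scene [[523.2, 0.0, 322.7], [0.0, 523.2, 241.4], [0.0, 0.0, 1.0]] [[0.86, 0.303, -0.412, 1.062], [0.511, -0.543, 0.667, -0.838], [-0.021, -0.783, -0.621, 0.931], [0.0, 0.0, 0.0, 1.0]]
top [[618.8, 0.0, 316.1], [0.0, 618.8, 237.4], [0.0, 0.0, 1.0]] [[0.02, -0.995, 0.094, 0.366], [-1.0, -0.02, -0.001, -0.014], [0.003, -0.094, -0.996, 1.659], [0.0, 0.0, 0.0, 1.0]]
wrist [[425.9, 0.0, 321.3], [0.0, 425.9, 240.8], [0.0, 0.0, 1.0]] [[0.38, 0.877, 0.294, 0.181], [0.925, -0.36, -0.122, 0.656], [-0.001, 0.318, -0.948, 0.373], [0.0, 0.0, 0.0, 1.0]]
```

View pics/scene0.png

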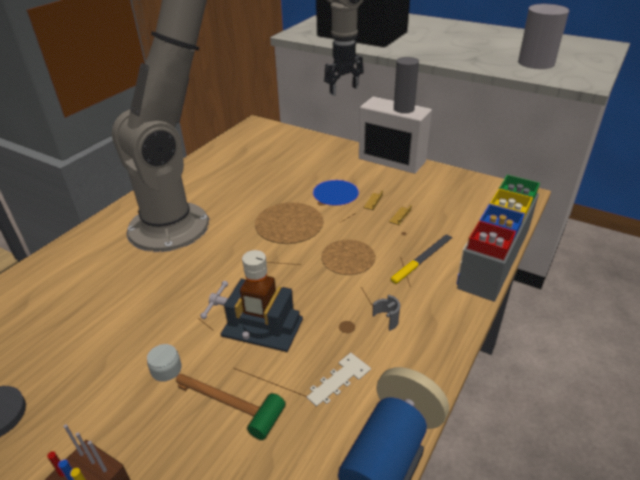

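View pics/top0.png

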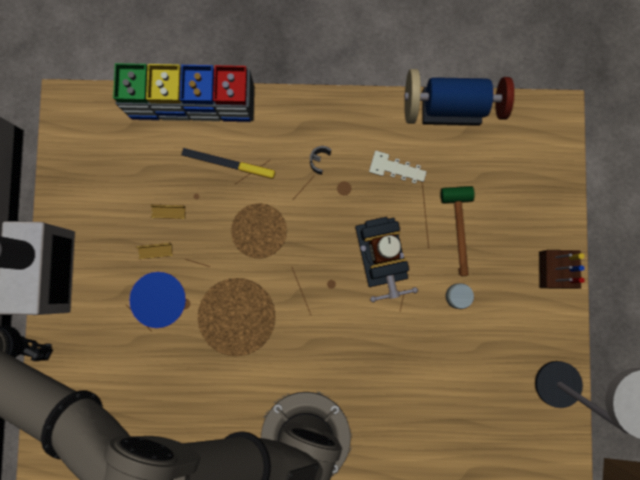

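View pics/wrist0.png

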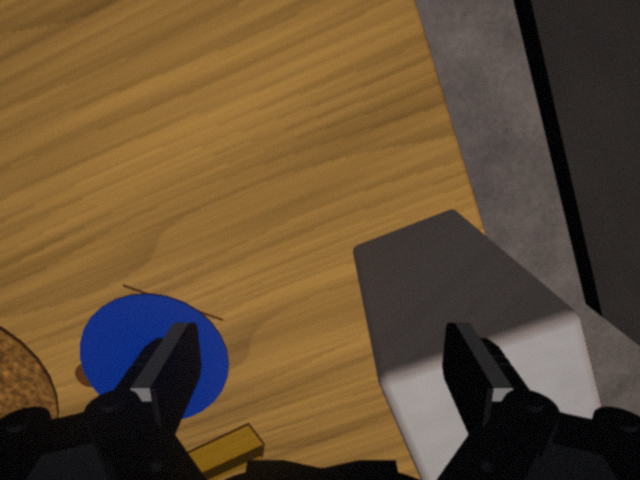

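The scene view shows the cap at about (256,262) and the small cork pad at (348,257). In the top view the cap is at (389,246), the small cork at (259,231), the larger cork at (237,316) and the blue disc at (158,300). Next I'll measure the cap and the small pad.

```bash
cat > h.py <<'E'
import numpy as np,cv2
def ray(d,u,v):
    K=d["camera_matrix"];E=d["extrinsics"]
    r=E[:3,:3]@np.array([(u-K[0,2])/K[0,0],(v-K[1,2])/K[1,1],1.]);return E[:3,3],r
def onz(d,u,v,z):
    o,r=ray(d,u,v);return o+r*(z-o[2])/r[2]
def tri(l):
    A=np.zeros((3,3));b=np.zeros(3)
    for o,r in l:
        r=r/np.linalg.norm(r);P=np.eye(3)-np.outer(r,r);A+=P;b+=P@o
    p=np.linalg.solve(A,b)
    return p,[np.linalg.norm((np.eye(3)-np.outer(r,r)/(r@r))@(p-o)) for o,r in l]
def cloud(d):
    K=d["camera_matrix"];E=d["extrinsics"];z=d["range_z"]
    v,u=np.mgrid[:480,:640]
    P=np.stack([(u-K[0,2])/K[0,0]*z,(v-K[1,2])/K[1,1]*z,z],-1)@E[:3,:3].T+E[:3,3]
    P[z<=0]=np.nan;return P
def blobs(m,n=40):
    N,L,S,C=cv2.connectedComponentsWithStats(m.astype(np.uint8))
    return [(C[i].round(1),S[i].tolist(),L==i) for i in range(1,N) if S[i][4]>n]
E
python3 - <<'E'
from h import *
T=np.load("top0.npz");S=np.load("scene0.npz")
def cork(d,box):
    im=d["image"];h=cv2.cvtColor(im,cv2.COLOR_RGB2HSV)
    x0,y0,x1,y1=box;print(h[y0:y1,x0:x1].reshape(-1,3)[::97][:6].tolist())
cork(T,(250,220,270,240));cork(S,(335,250,360,265))
im=T["image"];print(im[231,259],im[180,300],im[246,389])
for n,d,c,cap in(("top",T,(259,231),(389,246)),("scene",S,(348,257),(256,262))):
    P=cloud(d);print(n,"pad",np.nanmedian(P[c[1]-4:c[1]+5,c[0]-4:c[0]+5].reshape(-1,3),0).round(3),"cap",P[cap[1]-8:cap[1]+9:4,cap[0]].round(3).tolist())
    x,y=cap;cv2.imwrite(f"pics/{n}_z.png",cv2.resize(d["image"][y-50:y+50,x-60:x+60,::-1],None,fx=6,fy=6,interpolation=cv2.INTER_CUBIC))
E
```

```text
[[16, 140, 104], [16, 138, 113], [16, 141, 110], [16, 140, 104], [16, 137, 106]]
[[16, 139, 154], [16, 136, 144], [16, 137, 140], [16, 140, 148]]
[108  81  49] [126 100  64] [174 175 161]
top pad [0.537 0.138 0.003] cap [[0.505, -0.187, 0.216], [0.495, -0.187, 0.218], [0.486, -0.187, 0.214], [0.476, -0.187, 0.218], [0.467, -0.187, 0.214]]
scene pad [0.542 0.134 0.004] cap [[0.486, -0.177, 0.217], [0.494, -0.188, 0.217], [0.503, -0.2, 0.218], [0.504, -0.204, 0.211], [0.505, -0.206, 0.202]]
```

View pics/top_z.png

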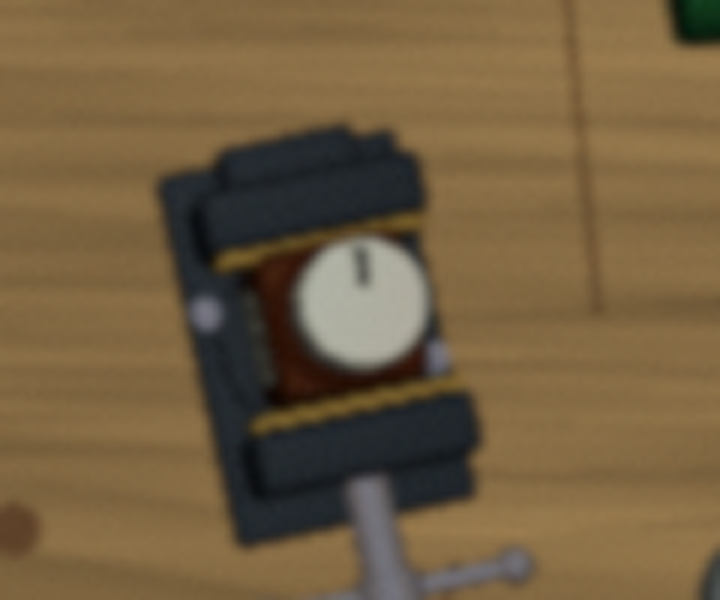

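View pics/scene_z.png

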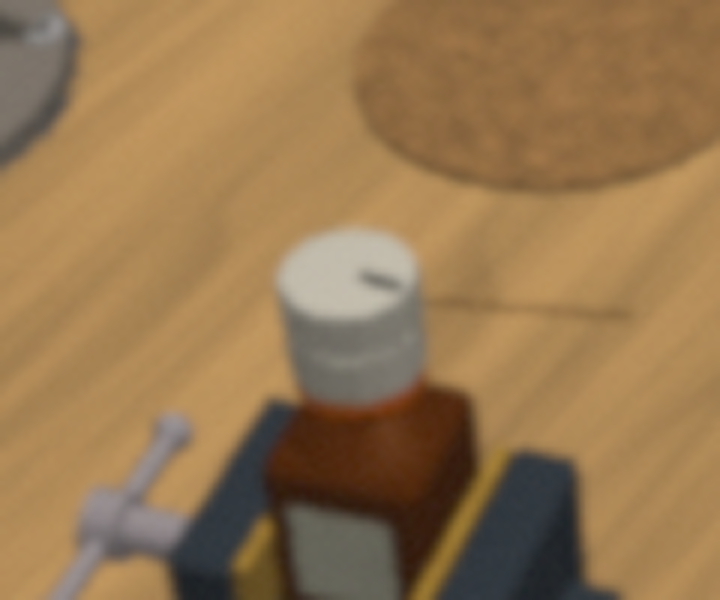

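```bash
python3 - <<'E'
from h import *
T=np.load("top0.npz");S=np.load("scene0.npz")
rays=[];
for n,d,c in(("top",T,(389,246)),("scene",S,(256,258))):
    im=d["image"];h=cv2.cvtColor(im,cv2.COLOR_RGB2HSV).astype(int)
    m=(h[...,1]<60)&(h[...,2]>(110 if n=="top" else 195))
    w=np.zeros(m.shape,bool);w[c[1]-30:c[1]+30,c[0]-30:c[0]+30]=1
    m=cv2.morphologyEx((m&w).astype(np.uint8),cv2.MORPH_CLOSE,np.ones((5,5)))
    b=max(blobs(m),key=lambda b:b[1][4])
    cn=max(cv2.findContours(b[2].astype(np.uint8),0,2)[0],key=len)
    e=cv2.fitEllipse(cn);print(n,"cap",b[:2],e)
    rays.append(ray(d,*e[0])); print(onz(d,*e[0],.216).round(4))
    if n=="top":
        v,u=np.where(b[2]); pts=np.array([onz(d,a,bb,.216)[:2] for a,bb in zip(u,v)]);print("dia",2*np.sqrt(len(pts)*abs(np.linalg.det([onz(d,390,246,.216)[:2]-onz(d,389,246,.216)[:2],onz(d,389,247,.216)[:2]-onz(d,389,246,.216)[:2]]))/np.pi))
print("cap tri",tri(rays))
rays=[]
for n,d,c in(("top",T,(259,231)),("scene",S,(348,257))):
    im=cv2.GaussianBlur(d["image"],(5,5),0);lab=cv2.cvtColor(im,cv2.COLOR_RGB2LAB).astype(float)
    ref=lab[c[1]-8:c[1]+9,c[0]-8:c[0]+9].reshape(-1,3).mean(0)
    P=cloud(d)
    x=d["image"].astype(int)
    dist=np.linalg.norm((lab-ref)*[1,1.5,1.5],axis=-1)
    m=(dist<14);w=np.zeros(m.shape,bool);w[c[1]-40:c[1]+40,c[0]-40:c[0]+40]=1
    m=cv2.morphologyEx((m&w).astype(np.uint8),cv2.MORPH_CLOSE,np.ones((5,5)));m=cv2.morphologyEx(m,cv2.MORPH_OPEN,np.ones((5,5)))
    b=max(blobs(m),key=lambda b:b[1][4]);cn=max(cv2.findContours(b[2].astype(np.uint8),0,2)[0],key=len)
    e=cv2.fitEllipse(cn);print(n,"pad",b[:2],e);rays.append(ray(d,*e[0]));print(onz(d,*e[0],.004).round(4))
print("pad tri",tri(rays))
# vise/bar angles in top crop (6x) -> px
def px(x,y): return 329+x/6,196+y/6
a=np.array([onz(T,*px(*p),.217)[:2] for p in((365,285),(360,250))]);print("bar dir deg",np.degrees(np.arctan2(*(a[1]-a[0])[::-1])))
a=np.array([onz(T,*px(*p),.106)[:2] for p in((218,268),(425,218),(250,430),(468,383))])
print("jaw line deg",[np.degrees(np.arctan2(*(a[j+1]-a[j])[::-1])) for j in(0,2)])
E
```

```text
top cap (array([389.7, 246.1]), [379, 236, 25, 21, 374]) ((390.8716125488281, 246.501708984375), (19.591732025146484, 26.0015869140625), 112.546142578125)
[ 0.4849 -0.1912  0.216 ]
dia 0.05116822089007326Traceback (most recent call last):
  File "<stdin>", line 9, in <module>
ValueError: max() iterable argument is empty
```

```bash
python3 - <<'E'
from h import *
T=np.load("top0.npz");S=np.load("scene0.npz")
print(cv2.cvtColor(S["image"],cv2.COLOR_RGB2HSV)[245:285:3,252].tolist())
# crop 6x reading of circle extents
def px(o,x,y): return o[0]+x/6,o[1]+y/6
c=px((329,196),362.5,302); print(c,onz(T,*c,.217))
# scene top ellipse extents x 277..420, y 228..322 
s=px((196,212),348,275); print(s,onz(S,*s,.217)); print(tri([ray(T,*c),ray(S,*s)]))
rays=[]
for n,d,c in(("top",T,(259,231)),("scene",S,(348,257))):
    im=cv2.GaussianBlur(d["image"],(5,5),0);lab=cv2.cvtColor(im,cv2.COLOR_RGB2LAB).astype(float)
    ref=lab[c[1]-8:c[1]+9,c[0]-8:c[0]+9].reshape(-1,3).mean(0)
    dist=np.linalg.norm((lab-ref)*[1,1.5,1.5],axis=-1)
    m=(dist<14);w=np.zeros(m.shape,bool);w[c[1]-40:c[1]+40,c[0]-40:c[0]+40]=1
    m=cv2.morphologyEx((m&w).astype(np.uint8),cv2.MORPH_CLOSE,np.ones((5,5)));m=cv2.morphologyEx(m,cv2.MORPH_OPEN,np.ones((5,5)))
    b=max(blobs(m),key=lambda b:b[1][4]);cn=max(cv2.findContours(b[2].astype(np.uint8),0,2)[0],key=len)
    e=cv2.fitEllipse(cn);print(n,"pad",b[:2],e);rays.append(ray(d,*e[0]));print(onz(d,*e[0],.004).round(4))
print("pad tri",tri(rays))
o=(329,196)
a=np.array([onz(T,*px(o,*p),.217)[:2] for p in((365,285),(360,250))]);print("bar deg",np.degrees(np.arctan2(*(a[1]-a[0])[::-1])))
a=np.array([onz(T,*px(o,*p),.106)[:2] for p in((218,268),(425,218),(250,430),(468,383))])
print("jaw deg",[np.degrees(np.arctan2(*(a[j+1]-a[j])[::-1])) for j in(0,2)])
P=cloud(T);print("jaw z",P[228,380],P[272,390])
E
```

```text
[[17, 130, 176], [17, 125, 176], [20, 40, 190], [21, 26, 193], [20, 29, 195], [20, 29, 195], [23, 28, 192], [21, 29, 123], [22, 25, 111], [25, 25, 130], [24, 23, 109], [16, 58, 110], [13, 224, 98], [12, 208, 81]]
(389.4166666666667, 246.33333333333334) [ 0.48512289 -0.18765521  0.217     ]
(254.0, 257.8333333333333) [ 0.48960828 -0.18976022  0.217     ]
(array([ 0.48616454, -0.18739286,  0.21367606]), [np.float64(0.0010137964330590276), np.float64(0.001013796433058891)])
top pad (array([258.4, 230.8]), [231, 204, 55, 55, 2367]) ((258.4428405761719, 230.77464294433594), (53.51058578491211, 54.51525115966797), 80.47704315185547)
[0.5377 0.1393 0.004 ]
scene pad (array([347.6, 257.1]), [322, 240, 53, 35, 1521]) ((347.44415283203125, 257.0888977050781), (35.12565994262695, 53.73947525024414), 89.5986099243164)
[0.542 0.132 0.004]
pad tri (array([ 0.5381766 ,  0.13978349, -0.00324855]), [np.float64(0.0003174702257383515), np.float64(0.00031747022573843346)])
bar deg 8.596309596602588
jaw deg [np.float64(-75.25728356912869), np.float64(-76.72865319120065)]
jaw z [ 0.53980638 -0.17641273  0.11016652] [ 0.42993701 -0.20371167  0.10050279]
```

The pad centre is near (0.540, 0.136): the fitted disc is about 148 mm across, and the two views differ by 8 mm. The cap top is near (0.487, -0.188, 0.216). I'll move towards the cap and refine it with the wrist camera.

Emit:
carry_out --pt "0.6 -0.8 1 0 0 -0.016 1" --pt "0.6 -0.8 1 0 0 -0.016 1" --pt "0.6 -0.8 1 0 0 -0.016 1" --pt "0.6 -0.8 1 0 0 -0.016 1" --pt "0.6 -0.8 0.5 0 0 -0.016 1"

```text
time: 0.57
eef_pos: [0.3107, 0.5419, 0.3166]
eef_rot: [0.315, 0.949, -0.006, -0.003]
ft_force: [0.9, 0.8, 0.4]
width: 0.0854
```

Emit:
carry_out --pt "0.6 -0.8 0 0 0 -0.02 1" --pt "0.6 -0.8 0 0 0 -0.02 1" --pt "0.6 -0.8 0 0 0 -0.02 1" --pt "0.6 -0.8 0 0 0 -0.02 1" --pt "0.6 -0.8 0 0 0 -0.02 1"

```text
time: 0.98
eef_pos: [0.3748, 0.4566, 0.3188]
eef_rot: [0.468, 0.884, -0.003, -0.004]
ft_force: [0.5, 1.1, -0.2]
width: 0.0856
```

Emit:
carry_out --pt "0.5 -1 0 0 0 -0.02 1" --pt "0.5 -1 0 0 0 -0.02 1" --pt "0.5 -1 0 0 0 -0.02 1" --pt "0.5 -1 0 0 0 -0.02 1" --pt "0.5 -1 0 0 0 -0.02 1"

```text
time: 1.4
eef_pos: [0.4274, 0.3487, 0.3161]
eef_rot: [0.61, 0.793, -0.004, -0.005]
ft_force: [0.1, 0.7, 0.4]
width: 0.0856
```

Emit:
carry_out --pt "0.5 -1 0 0 0 -0.02 1" --pt "0.5 -1 0 0 0 -0.02 1" --pt "0.5 -1 0 0 0 -0.02 1" --pt "0.5 -1 0 0 0 -0.02 1" --pt "0.5 -1 0 0 0 -0.02 1"

```text
time: 1.82
eef_pos: [0.4816, 0.238, 0.3158]
eef_rot: [0.737, 0.676, -0.004, -0.006]
ft_force: [-0.1, 0.6, 0.7]
width: 0.0854
```

```bash
python3 - <<'E'
from bench import sense
import numpy as np
s=sense();print({k:np.round(v,3).tolist() for k,v in s.items()})
E
```

```text
{'time': 1.817, 'q': [-0.925, 0.183, 0.415, 1.794, -0.089, 1.191, -0.569], 'dq': [0.302, -0.003, 0.294, 0.028, -0.056, -0.01, -0.22], 'joint_torque': [-2.056, -38.177, 1.877, -28.719, 0.047, 0.132, 0.28], 'eef_pos': [0.482, 0.238, 0.316], 'eef_rot': [0.737, 0.676, -0.004, -0.006], 'ft_force': [-0.142, 0.626, 0.678], 'wrist_torque': [-0.013, -0.046, 0.017], 'width': 0.085}
```

Emit:
carry_out --pt "0.1 -1 0 0 0 -0.016 1" --pt "0.1 -1 0 0 0 -0.016 1" --pt "0.1 -1 0 0 0 -0.016 1" --pt "0.1 -1 0 0 0 -0.016 1" --pt "0.1 -1 0 0 0 -0.016 1"

```text
time: 2.23
eef_pos: [0.4936, 0.1264, 0.3157]
eef_rot: [0.825, 0.566, -0.003, -0.006]
ft_force: [-0.1, -0.2, 0.0]
width: 0.085
```

Emit:
carry_out --pt "0 -1 0 0 0 -0.016 1" --pt "0 -1 0 0 0 -0.016 1" --pt "0 -1 0 0 0 -0.016 1" --pt "0 -1 0 0 0 -0.016 1" --pt "0 -1 0 0 0 -0.016 1"

```text
time: 2.65
eef_pos: [0.4926, 0.0158, 0.3159]
eef_rot: [0.895, 0.446, -0.002, -0.007]
ft_force: [-0.3, 0.4, 0.3]
width: 0.0856
```

Emit:
carry_out --pt "0 -1 0 0 0 -0.016 1" --pt "0 -1 0 0 0 -0.016 1" --pt "0 -1 0 0 0 -0.016 1" --pt "0 -1 0 0 0 -0.016 1" --pt "0 -1 0 0 0 -0.016 1"

```text
time: 3.07
eef_pos: [0.4915, -0.0951, 0.3162]
eef_rot: [0.948, 0.317, -0.0, -0.007]
ft_force: [-0.2, -0.4, -0.6]
width: 0.0853
```

Emit:
carry_out --pt "0 -1 0 0 0 -0.016 1" --pt "0 -1 0 0 0 -0.016 1" --pt "0 -1 0 0 0 -0.016 1" --pt "0 -0.6 0 0 0 -0.016 1" --pt "0 0 0 0 0 0 1"

```text
time: 3.48
eef_pos: [0.4888, -0.1806, 0.3168]
eef_rot: [0.979, 0.204, 0.001, -0.005]
ft_force: [0.1, 0.4, 0.2]
width: 0.0852
```

```bash
python3 - <<'E'
from bench import sense,snapshot
import numpy as np,cv2
d=snapshot("wrist");cv2.imwrite("pics/w1.png",d["image"][:,:,::-1])
s=sense();print({k:np.round(v,3).tolist() for k,v in s.items()})
np.savez("w1.npz",**d)
E
```

```text
{'time': 3.533, 'q': [-0.474, 0.174, 0.826, 1.848, -0.149, 1.183, -0.753], 'dq': [-0.03, -0.009, -0.044, 0.008, -0.0, 0.003, 0.014], 'joint_torque': [-0.246, -27.826, 3.759, -28.823, -0.189, 0.007, -0.1], 'eef_pos': [0.489, -0.179, 0.317], 'eef_rot': [0.979, 0.206, 0.001, -0.006], 'ft_force': [-0.428, 0.394, -0.079], 'wrist_torque': [-0.044, -0.024, -0.114], 'width': 0.086}
```

View pics/w1.png

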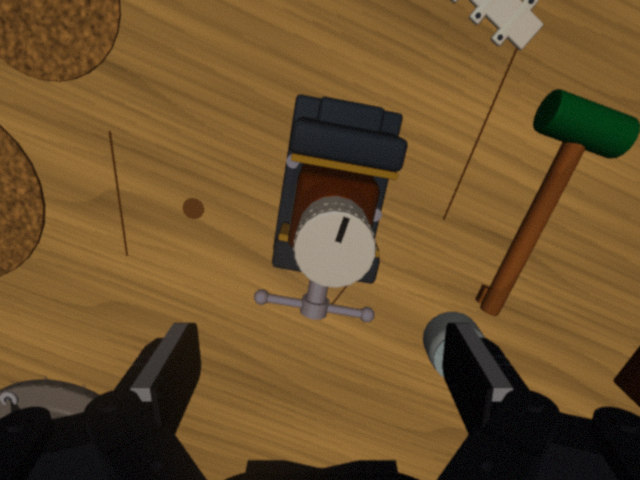

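The wrist view shows the cap top at about (335,247), with its black bar pointing up at (342,229). The vise jaws lie above it, and the path down is clear.

```bash
cat >> h.py <<'E'
def capfit(d,c,r=60,verbose=True):
    P=cloud(d);h=cv2.cvtColor(d["image"],cv2.COLOR_RGB2HSV).astype(int)
    s=h[c[1]-8:c[1]+9,c[0]-12:c[0]-4,2];t=np.median(s)*0.88
    m=(h[...,1]<70)&(h[...,2]>t);w=np.zeros(m.shape,bool);w[max(0,c[1]-r):c[1]+r,max(0,c[0]-r):c[0]+r]=1
    m=cv2.morphologyEx((m&w).astype(np.uint8),cv2.MORPH_OPEN,np.ones((5,5)))
    b=max(blobs(m),key=lambda b:b[1][4])
    cn=max(cv2.findContours(b[2].astype(np.uint8),0,2)[0],key=len);cn=cv2.convexHull(cn)
    e=cv2.fitEllipse(cn);
    z=np.nanmedian(P[int(e[0][1])-6:int(e[0][1])+7,int(e[0][0])-15:int(e[0][0])-8,2])
    pts=np.array([onz(d,*p[0],z) for p in cn]);cc,rr=cv2.minEnclosingCircle(pts[:,:2].astype(np.float32))
    print(e,"z",z.round(4),"at",onz(d,*e[0],z).round(4),"circ",np.round(cc,4),round(rr,4))
    return e[0]
E
python3 - <<'E'
from h import *
d=np.load("w1.npz");c=capfit(d,(335,252))
print(onz(d,342,219,.216)-onz(d,337,242,.216))
P=cloud(d);print(P[115,340],P[150,340],P[20,60])
S=np.load("scene0.npz");T=np.load("top0.npz")
print(tri([ray(d,*c),ray(S,254,257.8)]),tri([ray(d,*c),ray(T,389.4,246.3)]))
E
```

```text
((334.2500305175781, 248.84983825683594), (75.01276397705078, 78.90768432617188), 86.67268371582031) z 0.2174 at [ 0.4877 -0.1877  0.2174] circ [ 0.4871 -0.1881] 0.0243
[0.01428591 0.00318612 0.        ]
[ 0.5569363  -0.16562034  0.05857609] [ 0.53275675 -0.17493192  0.10613099] [0.5279839  0.11664327 0.00394977]
(array([ 0.48739228, -0.18788098,  0.21497816]), [np.float64(0.00047203502417600255), np.float64(0.00047203502417605595)]) (array([ 0.48570955, -0.18852049,  0.21109691]), [np.float64(0.00019321402332637093), np.float64(0.0001932140233264233)])
```

Emit:
carry_out --pt "-0.05 -0.3 -0.8 -0.004 0 0 1" --pt "0 -0.1 -0.8 0 0 0 1" --pt "0 0 -0.8 0 0 0 1" --pt "0 0 -0.6 0 0 0 1" --pt "0 0 0 0 0 0 1"

```text
time: 3.95
eef_pos: [0.4897, -0.1824, 0.2548]
eef_rot: [0.978, 0.211, 0.001, -0.001]
ft_force: [-0.1, 0.7, -0.2]
width: 0.0857
```

```bash
python3 - <<'E'
from bench import sense,snapshot
from h import *
d=snapshot("wrist");cv2.imwrite("pics/w2.png",d["image"][:,:,::-1])
s=sense();print({k:np.round(v,4).tolist() for k,v in s.items()})
np.savez("w2.npz",**d)
E
```

```text
{'time': 4.0, 'q': [-0.4344, 0.2471, 0.8061, 1.9279, -0.2074, 1.0488, -0.6858], 'dq': [-0.0037, -0.0206, 0.0161, -0.0379, 0.0117, 0.0156, -0.0081], 'joint_torque': [0.8493, -31.7315, 6.2175, -26.4409, 0.0113, -0.2185, 0.0919], 'eef_pos': [0.4901, -0.1824, 0.2558], 'eef_rot': [0.9776, 0.2106, 0.0011, -0.0005], 'ft_force': [-0.023, 0.8834, 0.7599], 'wrist_torque': [0.0224, 0.0028, 0.0124], 'width': 0.0853}
```

View pics/w2.png

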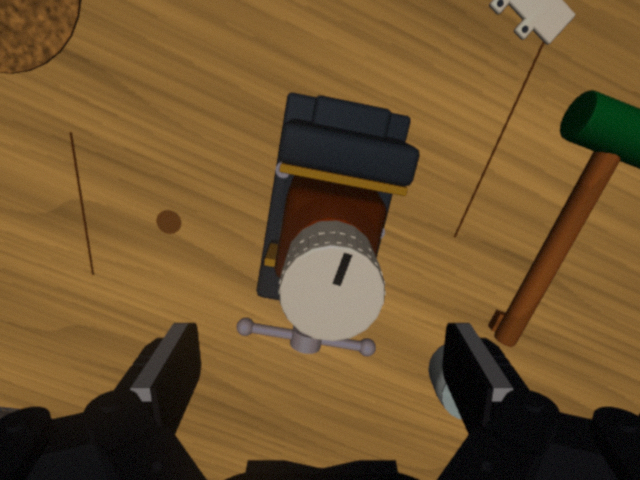

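```bash
python3 - <<'E'
from h import *
d=np.load("w2.npz");e=np.load("w1.npz");c=capfit(d,(330,296),70);c1=capfit(e,(335,252))
print(tri([ray(d,*c),ray(e,*c1)]))
E
```

```text
((331.6548767089844, 292.7939758300781), (93.93736267089844, 103.30127716064453), 89.32730865478516) z 0.2176 at [ 0.488  -0.1876  0.2176] circ [ 0.4871 -0.188 ] 0.0242
((334.2500305175781, 248.84983825683594), (75.01276397705078, 78.90768432617188), 86.67268371582031) z 0.2174 at [ 0.4877 -0.1877  0.2174] circ [ 0.4871 -0.1881] 0.0243
(array([ 0.48719438, -0.18799788,  0.21574419]), [np.float64(3.3954814937201414e-05), np.float64(3.395481493720774e-05)])
```

The cap axis comes out at (0.4875, -0.188) with its top at about 0.217, and both wrist positions agree. Descending.

Emit:
carry_out --pt "-0.13 -0.28 -0.6 0 0 0 1" --pt "-0.05 -0.15 -0.6 0 0 0 1" --pt "-0.05 -0.1 -0.5 0 0 0 1" --pt "0 -0.05 -0.3 0 0 0 1" --pt "0 0 0 0 0 0 1"

```text
time: 4.42
eef_pos: [0.4883, -0.1915, 0.2162]
eef_rot: [0.977, 0.214, 0.003, -0.001]
ft_force: [-0.5, -1.0, 0.8]
width: 0.0855
```

Emit:
carry_out --pt "-0.04 0.12 -0.4 0 0 0 1" --pt "0 0.03 -0.4 0 0 0 1" --pt "0 0 -0.4 0 0 0 1" --pt "0 0 -0.2 0 0 0 1" --pt "0 0 0 0 0 0 1"

```text
time: 4.83
eef_pos: [0.4883, -0.1877, 0.1861]
eef_rot: [0.977, 0.214, 0.004, -0.001]
ft_force: [0.2, -0.3, 0.0]
width: 0.0857
```

Emit:
carry_out --pt "-0.03 0 0 0 0 0 0" --pt "0 0 0 0 0 0 0" --pt "0 0 0 0 0 0 0" --pt "0 0 0 0 0 0 0" --pt "0 0 0 0 0 0 0" --newtons 80

```text
time: 5.25
eef_pos: [0.4877, -0.1879, 0.1865]
eef_rot: [0.977, 0.214, 0.004, -0.001]
ft_force: [-0.0, -0.0, -3.1]
width: 0.0482
```

Emit:
carry_out --pt "0 0 0 0 0 0 0" --pt "0 0 0 0 0 0 0" --newtons 80

```text
time: 5.42
eef_pos: [0.4877, -0.1879, 0.1865]
eef_rot: [0.977, 0.214, 0.004, -0.001]
ft_force: [0.5, -0.1, -0.8]
width: 0.0483
```

Emit:
carry_out --pt "0 0 -0.06 0 0 0 0" --pt "0 0 -0.06 0 0 0 0" --pt "0 0 -0.06 0 0 0 0"

```text
time: 5.67
eef_pos: [0.4879, -0.1879, 0.1835]
eef_rot: [0.977, 0.214, 0.005, -0.001]
ft_force: [-1.2, 0.4, 4.7]
width: 0.0487
```

Emit:
carry_out --pt "0 0 -0.06 0 0 0 0" --pt "0 0 -0.06 0 0 0 0"

```text
time: 5.83
eef_pos: [0.4879, -0.1879, 0.1816]
eef_rot: [0.977, 0.214, 0.005, -0.001]
ft_force: [-2.8, 1.0, 6.8]
width: 0.0483
```

Emit:
carry_out --pt "0 0 -0.08 0 0 0 0" --pt "0 0 -0.08 0 0 0 0"

```text
time: 6.0
eef_pos: [0.488, -0.188, 0.1791]
eef_rot: [0.977, 0.214, 0.005, -0.002]
ft_force: [-4.1, 1.6, 9.0]
width: 0.0481
```

Emit:
carry_out --pt "0 0 -0.08 0 0 0 0" --pt "0 0 -0.08 0 0 0 0"

```text
time: 6.17
eef_pos: [0.4882, -0.188, 0.1775]
eef_rot: [0.977, 0.214, 0.005, -0.003]
ft_force: [-8.2, 3.4, 26.4]
width: 0.0483
```

Emit:
carry_out --pt "-0.02 0.01 0.01 0 0 0 0"

```text
time: 6.25
eef_pos: [0.488, -0.188, 0.1785]
eef_rot: [0.977, 0.214, 0.006, -0.003]
ft_force: [-3.2, 1.5, 9.9]
width: 0.0481
```

Emit:
carry_out --pt "-0.01 0 -0.05 -0.001 0.001 0.02 0"

```text
time: 6.33
eef_pos: [0.488, -0.188, 0.1784]
eef_rot: [0.97, 0.244, 0.004, -0.002]
ft_force: [-3.6, 2.8, 10.9]
width: 0.048
```

Emit:
carry_out --pt "-0.01 0 -0.05 -0.001 0.001 0.02 0"

```text
time: 6.42
eef_pos: [0.4879, -0.1879, 0.1781]
eef_rot: [0.961, 0.276, 0.002, -0.002]
ft_force: [-4.3, 1.4, 11.9]
width: 0.048
```

Emit:
carry_out --pt "-0.01 0 -0.07 0 0.001 0.015 0"

```text
time: 6.5
eef_pos: [0.4881, -0.1879, 0.1777]
eef_rot: [0.954, 0.3, 0.001, -0.002]
ft_force: [-5.1, 2.4, 19.3]
width: 0.0486
```

Emit:
carry_out --pt "-0.01 0 -0.08 0 0.001 0.015 0"

```text
time: 6.58
eef_pos: [0.4887, -0.1882, 0.1777]
eef_rot: [0.946, 0.323, 0.001, -0.003]
ft_force: [-6.0, 2.5, 22.1]
width: 0.0478
```

Emit:
carry_out --pt "-0.04 0.01 -0.06 0 0.001 0.02 0"

```text
time: 6.67
eef_pos: [0.4888, -0.1883, 0.1779]
eef_rot: [0.935, 0.353, 0.0, -0.003]
ft_force: [-2.8, 2.3, 10.9]
width: 0.0481
```

Emit:
carry_out --pt "-0.03 0.01 -0.07 0 0.001 0.02 0"

```text
time: 6.75
eef_pos: [0.4891, -0.1884, 0.1778]
eef_rot: [0.923, 0.384, -0.0, -0.003]
ft_force: [-3.9, 1.0, 13.4]
width: 0.0483
```

Emit:
carry_out --pt "-0.07 0.02 -0.08 -0.001 0 0.02 0"

```text
time: 6.83
eef_pos: [0.4892, -0.1885, 0.1777]
eef_rot: [0.91, 0.414, 0.0, -0.001]
ft_force: [-2.9, 1.5, 15.4]
width: 0.0481
```

Emit:
carry_out --pt "-0.07 0.02 -0.08 -0.001 0 0.015 0"

```text
time: 6.92
eef_pos: [0.4892, -0.1885, 0.1777]
eef_rot: [0.9, 0.437, 0.001, 0.001]
ft_force: [-2.5, 1.7, 16.2]
width: 0.0485
```

Emit:
carry_out --pt "-0.07 0.02 -0.09 -0.001 0 0.015 0"

```text
time: 7.0
eef_pos: [0.4891, -0.1884, 0.1776]
eef_rot: [0.889, 0.459, 0.002, 0.003]
ft_force: [-3.2, 1.9, 16.6]
width: 0.0483
```

Emit:
carry_out --pt "-0.07 0.02 -0.09 -0.001 0 0.015 0"

```text
time: 7.08
eef_pos: [0.4891, -0.1883, 0.1774]
eef_rot: [0.877, 0.48, 0.002, 0.005]
ft_force: [-2.7, 0.8, 11.6]
width: 0.0482
```

Emit:
carry_out --pt "-0.07 0.02 -0.1 -0.002 0 0.01 0"

```text
time: 7.17
eef_pos: [0.489, -0.1884, 0.1768]
eef_rot: [0.869, 0.495, 0.002, 0.008]
ft_force: [-1.8, 1.4, 12.4]
width: 0.048
```

```bash
python3 - <<'E'
from bench import sense
import numpy as np
s=sense();print({k:np.round(v,3).tolist() for k,v in s.items()})
E
```

```text
{'time': 7.167, 'q': [-0.255, 0.323, 0.609, 2.013, -0.232, 0.859, -0.056], 'dq': [0.003, -0.042, -0.066, 0.055, 0.111, -0.108, 0.253], 'joint_torque': [0.474, -33.263, 5.517, -20.844, -0.01, -0.623, -0.128], 'eef_pos': [0.489, -0.188, 0.177], 'eef_rot': [0.869, 0.495, 0.002, 0.008], 'ft_force': [-1.835, 1.384, 12.371], 'wrist_torque': [0.342, 0.446, 0.007], 'width': 0.048}
```

Emit:
carry_out --pt "-0.06 0 -0.1 0.002 0 0.005 0"

```text
time: 7.25
eef_pos: [0.489, -0.1884, 0.1761]
eef_rot: [0.864, 0.503, 0.005, 0.006]
ft_force: [-1.9, 1.8, 11.6]
width: 0.0482
```

Emit:
carry_out --pt "-0.06 0 -0.1 0.002 0 0.005 0"

```text
time: 7.33
eef_pos: [0.489, -0.1883, 0.1755]
eef_rot: [0.86, 0.51, 0.008, 0.004]
ft_force: [-2.9, 1.9, 12.9]
width: 0.0483
```

Emit:
carry_out --pt "-0.04 0 -0.1 0.001 0 0.005 0"

```text
time: 7.42
eef_pos: [0.4891, -0.1883, 0.1747]
eef_rot: [0.856, 0.517, 0.01, 0.003]
ft_force: [-3.3, 2.2, 14.5]
width: 0.0483
```

Emit:
carry_out --pt "-0.04 0 -0.08 0 0.002 0.01 0"

```text
time: 7.5
eef_pos: [0.489, -0.1883, 0.1744]
eef_rot: [0.847, 0.531, 0.009, 0.001]
ft_force: [-3.0, 3.1, 13.9]
width: 0.0484
```

Emit:
carry_out --pt "-0.04 0 -0.07 -0.001 0.002 0.015 0"

```text
time: 7.58
eef_pos: [0.4889, -0.1884, 0.1742]
eef_rot: [0.834, 0.551, 0.006, 0.0]
ft_force: [-3.9, 2.4, 14.0]
width: 0.0481
```

```bash
cat > st.py <<'E'
from bench import sense
import numpy as np
s=sense();R=s["eef_rot"];x,y,z,w=R
print("yaw",np.degrees(2*np.arctan2(y,x)).round(1),"tz",np.round([2*(x*z+y*w),2*(y*z-x*w)],4),*[np.round(s[k],3).tolist() for k in("time","eef_pos","ft_force","wrist_torque","q")])
E
python3 st.py
```

```text
yaw 66.9 tz [0.0106 0.0059] 7.583 [0.489, -0.188, 0.174] [-3.908, 2.358, 14.002] [0.573, 0.915, -0.028] [-0.212, 0.325, 0.569, 2.008, -0.241, 0.863, 0.087]
```

Emit:
carry_out --pt "-0.04 0 -0.1 -0.001 0.002 0.015 0"

```text
time: 7.67
eef_pos: [0.489, -0.1884, 0.174]
eef_rot: [0.821, 0.571, 0.004, -0.0]
ft_force: [-8.8, 3.2, 26.9]
width: 0.0481
```

Emit:
carry_out --pt "-0.03 0 -0.1 -0.001 0.001 0.015 0"

```text
time: 7.75
eef_pos: [0.4889, -0.1884, 0.174]
eef_rot: [0.806, 0.591, 0.002, -0.0]
ft_force: [-8.4, 3.9, 25.3]
width: 0.048
```

```bash
python3 st.py
```

```text
yaw 72.5 tz [0.0033 0.0026] 7.75 [0.489, -0.188, 0.174] [-8.434, 3.911, 25.335] [0.996, 2.037, -0.049] [-0.198, 0.326, 0.549, 2.003, -0.225, 0.868, 0.168]
```

Emit:
carry_out --pt "-0.05 0.02 -0.08 0 0 0.025 0"

```text
time: 7.83
eef_pos: [0.4888, -0.1882, 0.1741]
eef_rot: [0.782, 0.623, 0.003, 0.0]
ft_force: [-3.6, 1.1, 14.4]
width: 0.0479
```

Emit:
carry_out --pt "-0.05 0.02 -0.08 0 0 0.025 0"

```text
time: 7.92
eef_pos: [0.4887, -0.1882, 0.1741]
eef_rot: [0.756, 0.655, 0.004, 0.001]
ft_force: [-3.6, 0.5, 14.6]
width: 0.0482
```

```bash
python3 st.py
```

```text
yaw 81.8 tz [0.0067 0.0037] 7.917 [0.489, -0.188, 0.174] [-3.624, 0.464, 14.581] [0.306, 0.853, -0.001] [-0.168, 0.318, 0.511, 2.004, -0.21, 0.864, 0.316]
```

Emit:
carry_out --pt "-0.05 0.0 -0.09 0 0.001 0.02 0"

```text
time: 8.0
eef_pos: [0.4886, -0.1884, 0.1741]
eef_rot: [0.733, 0.68, 0.004, 0.0]
ft_force: [-5.2, 3.8, 18.6]
width: 0.0484
```

Emit:
carry_out --pt "-0.05 0.0 -0.09 0 0.001 0.02 0"

```text
time: 8.08
eef_pos: [0.4885, -0.1883, 0.174]
eef_rot: [0.711, 0.704, 0.004, -0.001]
ft_force: [-5.0, 3.3, 18.0]
width: 0.0482
```

```bash
python3 - <<'E'
from bench import snapshot
from h import *
for n in("scene","wrist"):
    d=snapshot(n)
    i=d["image"][:,:,::-1]
    if n=="scene": i=cv2.resize(i[230:330,190:310],None,fx=6,fy=6,interpolation=cv2.INTER_CUBIC)
    cv2.imwrite(f"pics/{n}3.png",i)
E
python3 st.py
```

```text
yaw 89.4 tz [0.0046 0.0061] 8.183 [0.489, -0.188, 0.174] [-5.352, 3.448, 18.255] [0.713, 1.108, -0.083] [-0.142, 0.316, 0.481, 2.0, -0.199, 0.866, 0.437]
```

View pics/scene3.png

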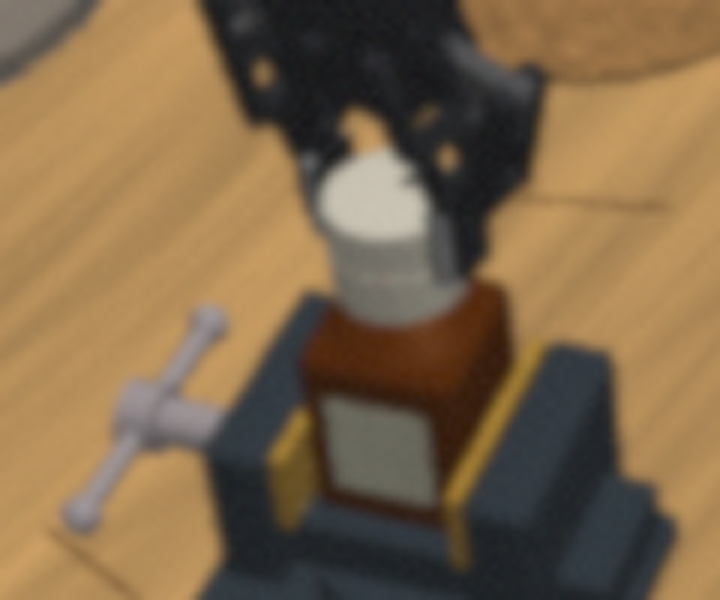

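View pics/wrist3.png

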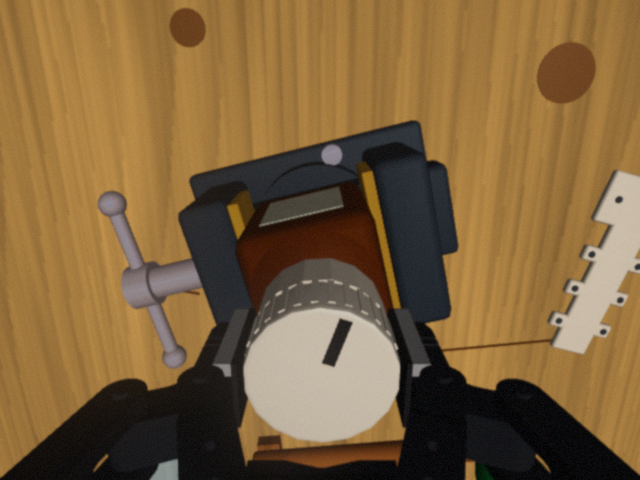

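The scene crop shows the shell fully down, with its orange band hidden. In the wrist view the bar has turned with the fingers. I'll keep turning and watch the torque.

Emit:
carry_out --pt "-0.05 0.0 -0.09 -0.001 0.001 0.025 0" --pt "-0.05 0.0 -0.08 -0.001 0.001 0.025 0"

```text
time: 8.35
eef_pos: [0.4884, -0.188, 0.1741]
eef_rot: [0.653, 0.758, 0.001, -0.0]
ft_force: [-4.0, 2.7, 14.3]
width: 0.048
```

```bash
python3 st.py
```

```text
yaw 98.5 tz [0.0019 0.0023] 8.35 [0.488, -0.188, 0.174] [-3.991, 2.719, 14.308] [0.643, 0.957, -0.076] [-0.119, 0.313, 0.448, 1.999, -0.179, 0.866, 0.575]
```

Emit:
carry_out --pt "-0.05 0.0 -0.09 0 0 0.025 0" --pt "-0.05 0.0 -0.09 0 0 0.025 0"

```text
time: 8.52
eef_pos: [0.4883, -0.1877, 0.1741]
eef_rot: [0.588, 0.809, 0.003, 0.001]
ft_force: [-5.4, 3.0, 18.4]
width: 0.0481
```

```bash
python3 st.py
```

```text
yaw 107.9 tz [0.0054 0.0043] 8.517 [0.488, -0.188, 0.174] [-5.359, 3.002, 18.374] [0.581, 1.319, -0.162] [-0.089, 0.307, 0.412, 1.999, -0.168, 0.863, 0.728]
```

Emit:
carry_out --pt "-0.04 -0.02 -0.09 0 0.001 0.025 0" --pt "-0.04 -0.02 -0.09 0 0.001 0.025 0"

```text
time: 8.68
eef_pos: [0.4882, -0.188, 0.1741]
eef_rot: [0.52, 0.854, 0.004, -0.001]
ft_force: [-5.9, 3.8, 18.0]
width: 0.0481
```

```bash
python3 st.py
```

```text
yaw 117.4 tz [0.0021 0.0072] 8.683 [0.488, -0.188, 0.174] [-5.873, 3.812, 18.041] [0.804, 1.255, -0.153] [-0.058, 0.306, 0.377, 1.994, -0.156, 0.867, 0.881]
```

Emit:
carry_out --pt "-0.03 -0.02 -0.09 0 0 0.025 0" --pt "-0.03 -0.02 -0.09 0 0 0.025 0"

```text
time: 8.85
eef_pos: [0.4881, -0.188, 0.1741]
eef_rot: [0.448, 0.894, 0.005, -0.001]
ft_force: [-6.3, 3.7, 18.8]
width: 0.0481
```

```bash
python3 st.py
```

```text
yaw 126.8 tz [0.0033 0.0104] 8.85 [0.488, -0.188, 0.174] [-6.324, 3.723, 18.807] [0.78, 1.476, -0.134] [-0.027, 0.304, 0.341, 1.993, -0.146, 0.867, 1.036]
```

Emit:
carry_out --pt "-0.03 -0.02 -0.09 0 0 0.025 0" --pt "-0.03 -0.02 -0.09 0 0 0.025 0"

```text
time: 9.02
eef_pos: [0.4879, -0.1883, 0.1741]
eef_rot: [0.373, 0.928, 0.007, -0.0]
ft_force: [-6.2, 3.6, 18.6]
width: 0.0481
```

```bash
python3 st.py
```

```text
yaw 136.2 tz [0.0043 0.0133] 9.017 [0.488, -0.188, 0.174] [-6.175, 3.607, 18.618] [0.741, 1.364, -0.128] [0.003, 0.301, 0.307, 1.991, -0.136, 0.867, 1.192]
```

Emit:
carry_out --pt "-0.03 0 -0.09 -0.002 0.001 0.025 0" --pt "-0.03 0 -0.09 -0.002 0.001 0.025 0"

```text
time: 9.18
eef_pos: [0.4879, -0.1883, 0.1741]
eef_rot: [0.296, 0.955, 0.001, -0.0]
ft_force: [-5.6, 3.5, 18.4]
width: 0.048
```

Emit:
carry_out --pt "-0.03 0 -0.09 -0.001 0 0.025 0" --pt "-0.03 0 -0.09 -0.001 0 0.025 0"

```text
time: 9.35
eef_pos: [0.4878, -0.1882, 0.174]
eef_rot: [0.217, 0.976, -0.001, 0.002]
ft_force: [-5.8, 3.0, 17.9]
width: 0.0481
```

Emit:
carry_out --pt "-0.03 0 -0.09 -0.001 0 0.025 0" --pt "-0.03 0 -0.09 -0.001 0 0.025 0"

```text
time: 9.52
eef_pos: [0.4878, -0.1883, 0.174]
eef_rot: [0.136, 0.991, -0.003, 0.004]
ft_force: [-5.4, 2.5, 17.5]
width: 0.0484
```

```bash
python3 st.py
```

```text
yaw 164.3 tz [ 0.0074 -0.0074] 9.517 [0.488, -0.188, 0.174] [-5.391, 2.507, 17.489] [0.712, 1.3, -0.185] [0.066, 0.292, 0.215, 1.994, -0.075, 0.855, 1.618]
```

Emit:
carry_out --pt "-0.03 0 -0.09 0 0.001 0.025 0"

```text
time: 9.6
eef_pos: [0.4878, -0.1883, 0.1741]
eef_rot: [0.096, 0.995, -0.003, 0.004]
ft_force: [-5.6, 3.4, 17.4]
width: 0.0479
```

Emit:
carry_out --pt "0 0 0.05 0 0 0 0" --pt "0 0 0.15 0 0 0 0" --pt "0 0 0.2 0 0 0 0"

```text
time: 9.85
eef_pos: [0.4875, -0.1883, 0.1843]
eef_rot: [0.094, 0.996, -0.002, 0.004]
ft_force: [-1.7, 1.0, 2.3]
width: 0.0485
```

```bash
python3 - <<'E'
from bench import snapshot
from h import *
d=snapshot("wrist");cv2.imwrite("pics/w4.png",d["image"][:,:,::-1])
E
python3 st.py
```

```text
yaw 169.2 tz [ 0.0075 -0.005 ] 9.9 [0.488, -0.188, 0.185] [-2.378, 0.709, 6.742] [0.386, 0.795, -0.0] [0.08, 0.277, 0.2, 1.983, -0.067, 0.88, 1.697]
```

View pics/w4.png

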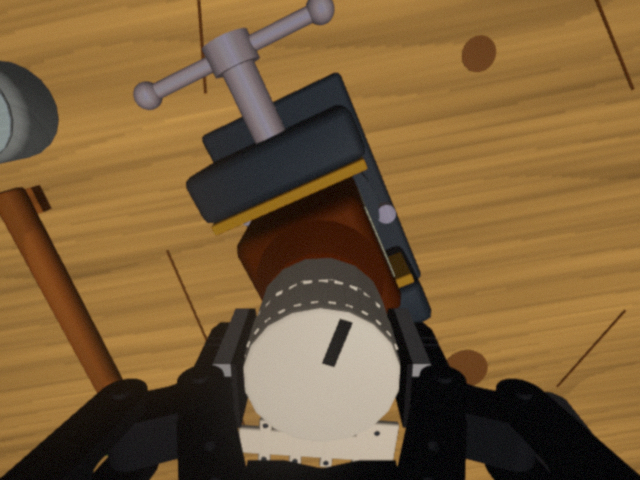

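The bar hasn't slipped in the grip. Lifting gently while I watch the force.

Emit:
carry_out --pt "0 0 0.08 0 0 0 0" --pt "0 0 0.08 0 0 0 0"

```text
time: 10.07
eef_pos: [0.4873, -0.1884, 0.1878]
eef_rot: [0.094, 0.996, -0.002, 0.004]
ft_force: [-0.2, -0.1, -1.7]
width: 0.0482
```

Emit:
carry_out --pt "0 0 0.08 0 0 0 0" --pt "0 0 0.08 0 0 0 0"

```text
time: 10.23
eef_pos: [0.4872, -0.1884, 0.1904]
eef_rot: [0.094, 0.996, -0.002, 0.004]
ft_force: [-0.6, 0.4, -0.3]
width: 0.0479
```

Emit:
carry_out --pt "0 0 0.08 0 0 0 0" --pt "0 0 0.08 0 0 0 0"

```text
time: 10.4
eef_pos: [0.4873, -0.1884, 0.1933]
eef_rot: [0.094, 0.996, -0.002, 0.003]
ft_force: [-0.8, -0.1, -1.0]
width: 0.0479
```

Emit:
carry_out --pt "0 0 0.3 0 0 0 0" --pt "0 0 0.3 0 0 0 0" --pt "0 0 0.3 0 0 0 0" --pt "0 0 0.4 0 0 0 0" --pt "0 0 0.4 0 0 0 0"

```text
time: 10.82
eef_pos: [0.4868, -0.1881, 0.2292]
eef_rot: [0.094, 0.996, -0.002, 0.002]
ft_force: [0.5, -0.6, -1.1]
width: 0.0482
```

Emit:
carry_out --pt "0 0 0.5 0 0 0 0" --pt "0 0 0.5 0 0 0 0" --pt "0 0 0.5 0 0 0 0" --pt "0 0 0.2 0 0 0 0" --pt "0 0 0 0 0 0 0"

```text
time: 11.23
eef_pos: [0.4882, -0.1887, 0.2706]
eef_rot: [0.094, 0.996, -0.002, 0.005]
ft_force: [0.3, 0.2, -0.7]
width: 0.0479
```

```bash
python3 - <<'E'
from bench import snapshot
from h import *
d=snapshot("scene");np.savez("s5.npz",**d)
i=cv2.resize(d["image"][150:330,160:380,::-1],None,fx=3.3,fy=3.3,interpolation=cv2.INTER_CUBIC)
cv2.imwrite("pics/s5.png",i)
E
python3 st.py
```

```text
yaw 169.2 tz [ 0.0101 -0.0058] 11.283 [0.488, -0.189, 0.27] [0.226, -0.256, -0.253] [0.013, -0.009, -0.038] [0.064, 0.18, 0.211, 1.889, -0.04, 1.066, 1.672]
```

View pics/s5.png

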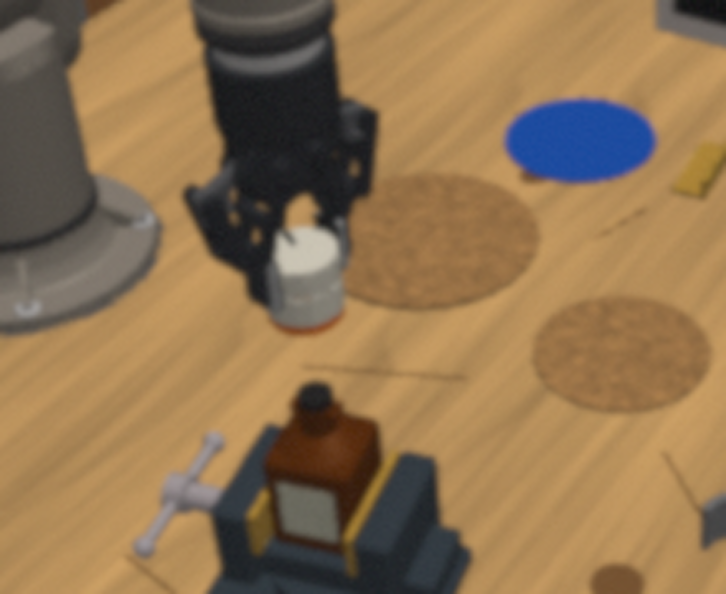

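The scene crop shows the cap off the neck with the orange collar still on it, upright in the fingers, and the bottle neck bare. Moving to the small cork pad.

Emit:
carry_out --pt "0.16 1 0 0.001 0.003 0 0" --pt "0.16 1 0 0 0 0 0" --pt "0.16 1 0 0 0 0 0" --pt "0.16 1 0 0 0 0 0" --pt "0.16 1 0 0 0 0 0"

```text
time: 11.7
eef_pos: [0.5019, -0.0911, 0.2687]
eef_rot: [0.1, 0.995, -0.003, -0.001]
ft_force: [-1.8, -0.3, -0.3]
width: 0.0481
```

Emit:
carry_out --pt "0.16 1 0 0 0 0 0" --pt "0.16 1 0 0 0 0 0" --pt "0.16 1 0 0 0 0 0" --pt "0.16 1 0 0 0 0 0" --pt "0.16 1 0 0 0 0 0"

```text
time: 12.12
eef_pos: [0.5161, 0.0138, 0.2657]
eef_rot: [0.1, 0.995, -0.003, -0.004]
ft_force: [0.8, 0.2, -1.5]
width: 0.0482
```

Emit:
carry_out --pt "0.16 1 0 0 0 0 0" --pt "0.16 1 0 0 0 0 0" --pt "0.16 1 0 0 0 0 0" --pt "0.16 0.5 0 0 0 0 0" --pt "0 0 0 0 0 0 0"

```text
time: 12.53
eef_pos: [0.5276, 0.092, 0.2625]
eef_rot: [0.097, 0.995, -0.003, -0.007]
ft_force: [0.4, -0.0, -0.4]
width: 0.0481
```

```bash
python3 st.py
```

```text
yaw 168.9 tz [-0.0138 -0.0049] 12.533 [0.528, 0.092, 0.263] [0.403, -0.044, -0.415] [-0.006, -0.032, -0.054] [-0.306, 0.226, 0.019, 1.843, -0.004, 1.087, 1.092]
```

Emit:
carry_out --pt "0.2 0.8 -0.6 0.001 -0.003 0 0" --pt "0.2 0.8 -0.8 0.001 -0.003 0 0" --pt "0.1 0.4 -1 0 0 0 0" --pt "0 0.1 -1 0 0 0 0" --pt "0 0 -0.8 0 0 0 0"

```text
time: 12.95
eef_pos: [0.5408, 0.1304, 0.1785]
eef_rot: [0.099, 0.995, 0.001, 0.006]
ft_force: [-0.3, 0.4, -1.1]
width: 0.0481
```

Emit:
carry_out --pt "0 0 -0.8 0 0 0 0" --pt "0 0 -0.5 0 0 0 0" --pt "0 0 -0.3 0 0 0 0" --pt "0 0 0 0 0 0 0"

```text
time: 13.28
eef_pos: [0.5385, 0.1245, 0.1407]
eef_rot: [0.101, 0.995, -0.002, 0.003]
ft_force: [-0.1, 0.1, 0.4]
width: 0.0482
```

```bash
python3 - <<'E'
from bench import snapshot
from h import *
d=snapshot("wrist");np.savez("w6.npz",**d);cv2.imwrite("pics/w6.png",d["image"][:,:,::-1])
d=snapshot("scene")
cv2.imwrite("pics/s6.png",cv2.resize(d["image"][180:300,270:430,::-1],None,fx=4,fy=4,interpolation=cv2.INTER_CUBIC))
E
python3 st.py
```

```text
yaw 168.4 tz [ 0.0079 -0.0034] 13.383 [0.539, 0.125, 0.142] [-0.168, 0.465, -0.38] [-0.032, 0.031, -0.007] [-0.344, 0.38, -0.0, 1.937, 0.008, 0.818, 1.019]
```

View pics/w6.png

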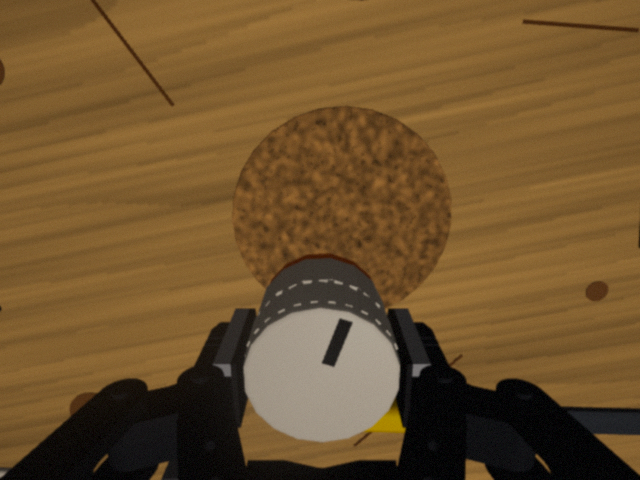

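View pics/s6.png

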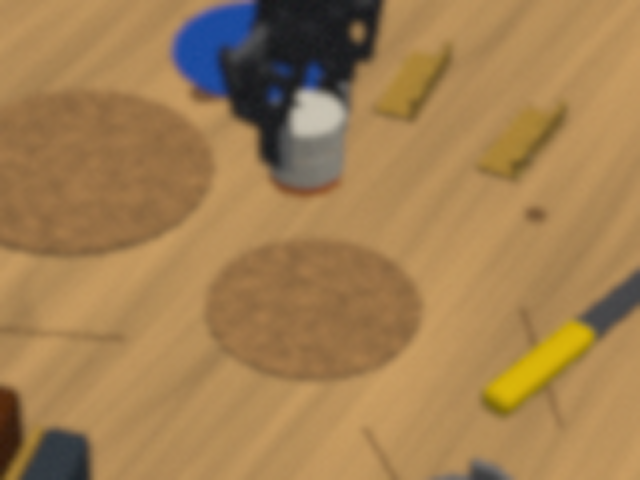

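The wrist view shows the small pad centred near (342,211), and it looks the right size. The scene view shows the cap about 120 mm above the pad.

```bash
python3 - <<'E'
from h import *
d=np.load("w6.npz");e=np.load("top0.npz")
c=onz(d,342,211,.004);print(c,[np.linalg.norm(onz(d,*p,.004)-c) for p in((233,208),(451,211),(345,107))])
print(tri([ray(d,342,211),ray(e,258.4,230.8)]), np.nanmedian(cloud(d)[150:240,280:400].reshape(-1,3),0))
E
```

```text
[0.53266918 0.14016008 0.004     ] [np.float64(0.07353592979460259), np.float64(0.07353381875795427), np.float64(0.06702268696988063)]
(array([ 0.53957886,  0.14079   , -0.01968623]), [np.float64(0.0009421891858702352), np.float64(0.0009421891858702397)]) [0.52120285 0.14062768 0.00378515]
```

Emit:
carry_out --pt "0.05 0.5 -0.8 0 0.002 0 0" --pt "0 0.2 -0.8 0 0 0 0" --pt "0 0 -0.8 0 0 0 0" --pt "0 0 -0.8 0 0 0 0" --pt "0 0 -0.4 0 0 0 0"

```text
time: 13.8
eef_pos: [0.5476, 0.1405, 0.0764]
eef_rot: [0.102, 0.995, 0.002, 0.009]
ft_force: [-0.3, 0.2, -1.2]
width: 0.0483
```

```bash
python3 st.py
```

```text
yaw 168.3 tz [0.0177 0.0021] 13.8 [0.548, 0.141, 0.076] [-0.255, 0.194, -1.162] [-0.012, 0.039, -0.02] [-0.36, 0.486, -0.005, 1.959, 0.011, 0.679, 0.993]
```

Emit:
carry_out --pt "-0.2 0 -0.3 0 0.003 0 0" --pt "-0.1 0 -0.4 0 0.001 0 0" --pt "0 0 -0.4 0 0 0 0" --pt "0 0 -0.3 0 0 0 0" --pt "0 0 0 0 0 0 0"

```text
time: 14.22
eef_pos: [0.5429, 0.1407, 0.0482]
eef_rot: [0.102, 0.995, 0.002, 0.003]
ft_force: [-0.2, 1.2, -0.7]
width: 0.0483
```

```bash
python3 st.py
```

```text
yaw 168.3 tz [0.0074 0.0032] 14.217 [0.543, 0.141, 0.048] [-0.24, 1.153, -0.695] [-0.038, 0.001, -0.013] [-0.357, 0.529, -0.01, 1.974, 0.008, 0.63, 0.994]
```

Emit:
carry_out --pt "-0.1 0 -0.3 -0.001 0.002 0 0" --pt "0 0 -0.3 0 0 0 0" --pt "0 0 -0.25 0 0 0 0" --pt "0 0 -0.15 0 0 0 0" --pt "0 0 0 0 0 0 0"

```text
time: 14.63
eef_pos: [0.5415, 0.1408, 0.027]
eef_rot: [0.102, 0.995, 0.0, 0.001]
ft_force: [-0.2, -0.3, -0.7]
width: 0.0479
```

```bash
python3 st.py
```

```text
yaw 168.2 tz [0.0021 0.0003] 14.633 [0.542, 0.141, 0.027] [-0.197, -0.346, -0.746] [0.012, 0.069, -0.021] [-0.359, 0.564, -0.009, 1.98, 0.01, 0.595, 0.991]
```

Emit:
carry_out --pt "0 0 -0.1 0 0 0 0" --pt "0 0 -0.08 0 0 0 0"

```text
time: 14.8
eef_pos: [0.5417, 0.1409, 0.0232]
eef_rot: [0.102, 0.995, 0.0, 0.001]
ft_force: [-0.7, -0.8, -0.4]
width: 0.0481
```

Emit:
carry_out --pt "0 0 -0.06 0 0 0 0" --pt "0 0 -0.04 0 0 0 0"

```text
time: 14.97
eef_pos: [0.5421, 0.1408, 0.0215]
eef_rot: [0.103, 0.995, 0.0, 0.001]
ft_force: [-1.7, -0.5, 8.8]
width: 0.0485
```

Emit:
carry_out --pt "0 0 0.02 0 0 0 0" --pt "0 0 0 0 0 0 0.7" --pt "0 0 0 0 0 0 1" --pt "0 0 0 0 0 0 1" --pt "0 0 0 0 0 0 1"

```text
time: 15.38
eef_pos: [0.5429, 0.1411, 0.0228]
eef_rot: [0.103, 0.995, 0.001, 0.002]
ft_force: [-0.0, 0.8, 0.3]
width: 0.0854
```

Emit:
carry_out --pt "0 0 0 0 0 0 1" --pt "0 0 0 0 0 0 1" --pt "0 0 0 0 0 0 1"

```text
time: 15.63
eef_pos: [0.543, 0.1411, 0.0228]
eef_rot: [0.103, 0.995, 0.001, 0.002]
ft_force: [-0.4, -0.5, 0.1]
width: 0.0858
```

Released. Going straight up.

Emit:
carry_out --pt "0 0 0.2 0 0 0 1" --pt "0 0 0.4 0 0 0 1" --pt "0 0 0.6 0 0 0 1" --pt "0 0 0.8 0 0 0 1" --pt "0 0 0.8 0 0 0 1"

```text
time: 16.05
eef_pos: [0.5404, 0.1403, 0.08]
eef_rot: [0.102, 0.995, -0.001, -0.001]
ft_force: [0.6, 1.3, 0.0]
width: 0.0855
```

Emit:
carry_out --pt "0 0 0.8 0 0 0 1" --pt "0 0 0.8 0 0 0 1" --pt "0 0 0.8 0 0 0 1" --pt "0 0 0.4 0 0 0 1" --pt "0 0 0 0 0 0 1"

```text
time: 16.47
eef_pos: [0.5428, 0.1409, 0.1479]
eef_rot: [0.103, 0.995, 0.002, 0.004]
ft_force: [0.4, -0.6, -0.0]
width: 0.0855
```

```bash
python3 - <<'E'
from bench import snapshot
from h import *
d=snapshot("wrist");np.savez("w7.npz",**d);cv2.imwrite("pics/w7.png",d["image"][:,:,::-1])
d=snapshot("scene");np.savez("s7.npz",**d);cv2.imwrite("pics/s7.png",d["image"][:,:,::-1])
E
python3 st.py
```

```text
yaw 168.2 tz [0.0058 0.0016] 16.567 [0.542, 0.141, 0.146] [-0.457, -0.361, 0.216] [0.001, 0.002, 0.046] [-0.362, 0.385, -0.005, 1.919, 0.003, 0.832, 0.997]
```

View pics/w7.png

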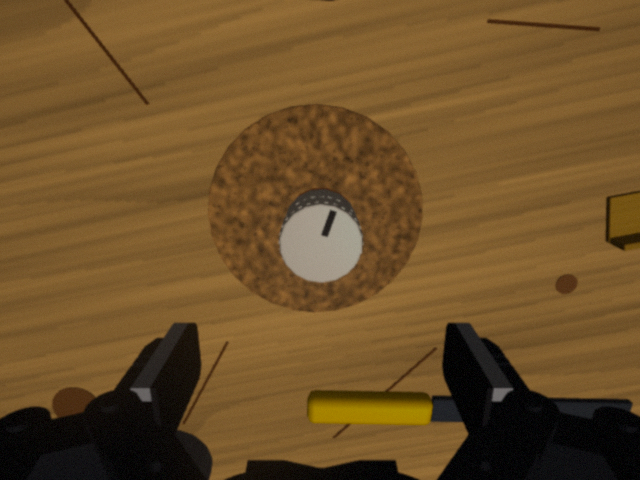

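View pics/s7.png

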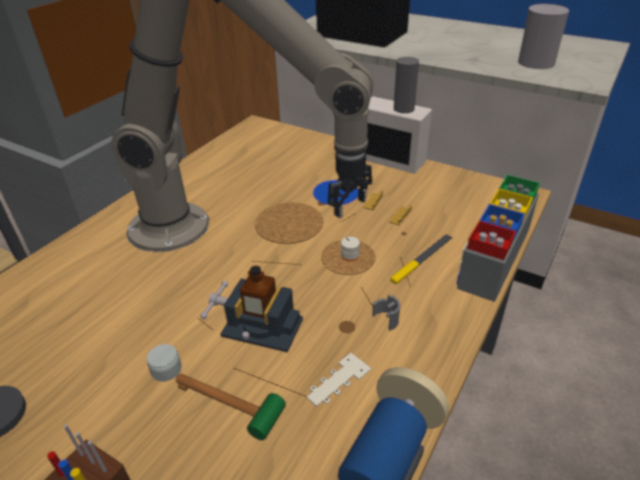

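The wrist view shows the cap upright at (320,243), on the pad centred near (315,207). The scene view shows it on the small cork at (349,248), with the bystanders where they were. I'll check numerically, then hand in.

```bash
python3 - <<'E'
from h import *
d=np.load("w7.npz");c=capfit(d,(320,252),60)
print("pad",onz(d,315.5,207.5,.004))
P=cloud(d);Q=P[225:265,295:345].reshape(-1,3);Q=Q[~np.isnan(Q[:,0])]
A=np.c_[Q[:,:2],np.ones(len(Q))];print("plane",np.linalg.lstsq(A,Q[:,2],rcond=None)[0],np.median(Q[:,2]))
a=np.load("scene0.npz")["image"].astype(int);b=np.load("s7.npz")["image"].astype(int)
m=(np.abs(a-b).sum(-1)>60)
for x in blobs(m,30):print(x[:2])
E
python3 -c "
from bench import hand_in;print(hand_in())"
```

```text
((320.8096618652344, 243.33816528320312), (75.8147201538086, 80.6198501586914), 92.2040023803711) z 0.0527 at [0.5428 0.1417 0.0527] circ [0.5434 0.1416] 0.024
pad [0.53313133 0.14015461 0.004     ]
plane [-0.00739248  0.00253703  0.05651373] 0.05285862891105364
(array([177.3,  18.2]), [164, 0, 29, 40, 752])
(array([330.3,  86.5]), [248, 0, 125, 218, 9251])
(array([160.3,  36.5]), [151, 32, 20, 10, 65])
(array([134.7,  63.2]), [128, 37, 15, 50, 284])
(array([189.2,  46. ]), [181, 43, 18, 7, 77])
(array([163.2,  60.4]), [144, 44, 37, 43, 656])
(array([123. , 114.2]), [115, 91, 15, 35, 158])
(array([162.6, 119.2]), [141, 92, 37, 40, 296])
(array([366.1, 135.8]), [364, 123, 5, 24, 75])
(array([132.4, 125.7]), [127, 124, 12, 4, 35])
(array([160.9, 147.9]), [143, 129, 34, 37, 758])
(array([132.1, 151. ]), [118, 134, 32, 36, 743])
(array([181.3, 166.3]), [179, 160, 5, 14, 57])
(array([163.3, 170.5]), [159, 167, 9, 7, 36])
(array([349.8, 247.1]), [341, 236, 19, 25, 371])
(array([254.2, 265.1]), [242, 250, 25, 32, 648])
the job is handed in; nothing more can be done
None
```

The cap is off the bottle and standing upright on the smaller cork pad, released, and the job is handed in. It took about 16.6 s of the 72 s.

**What I did:** I pressed the cap and turned it anticlockwise, keeping a push of about 11–19 N for most of the turn. The teeth landed on the ribs first and dropped in after roughly 35 degrees. I kept turning until I judged the orange collar had come round by roughly 60–90 degrees. It then lifted off with no noticeable pull, and I set it down and backed the arm away.

**Last checks:**
- **Cap on the pad:** the cap's top is 53 mm above the bench, which matches 49 mm on a 4 mm pad. It is tilted less than 0.5 degrees. The cap's axis is 3–11 mm from the pad's centre, depending on which view I use for the pad.
- **Other things on the bench:** comparing the scene picture from before and after, only the arm and the cap changed.

**Disagreements and limits:**
- **Push force:** it briefly read 25–27 N downwards three times (28–29 N with the sideways part), above the suggested 20 N but below the 40 N limit.
- **Pad position:** the views differed by up to about 9 mm on where the pad's centre is, well inside the 50 mm allowed.
- **Collar angle:** I never measured it directly. I inferred it from the rise in turning resistance and the free lift-off.

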